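# Free the wedged supply drawer and shut it on its catch

### The arm

A 6-joint arm with a two-finger parallel gripper is mounted at the origin on the work surface. World frame = base frame: x ahead of the robot, y to its left, z up, the work surface at z = 0. Lengths are in m, angles in rad, forces in N, time in s.
With the tool pointing down it reaches from about 0.3 to 0.85 m from the base axis. Payload 5.4 kg.
Tool frame: the origin (TCP) lies at the very end of the fingers, on their centre line; the grasp point (between the pads) lies 19 mm behind it; z points along the fingers, y is the line along which they close (so a half turn about z gives the same grasp; the last joint's range is limited). The gripper opens to 85 mm and grips with 20 to 120 N. Pads are 22 mm wide; open, the fingers measure 114 mm over their backs; the gripper's body (76 mm by 85 mm) begins 54 mm behind the grasp point. The pads swing forward as they close: fully open they stand 13 mm farther back than shut.
Start: joints at [1.007, 0.158, 1.597, -0, 1.386, -0.21], TCP at [0.199, 0.539, 0.231] pointing down, gripper open.
Joint ranges: [-2.91, 2.91], [-0.94, 2.29], [0.18, 2.7], [-1.29, 4.43], [0.17, 2.64], [-3, 3]. Speed limits (rad/s): [2.57, 2.57, 3.14, 3.14, 3.14, 3.14].

### API

Orientations are given as a unit quaternion [w, x, y, z].
In Python, from plant import manip gives the robot as it stands.
- The arm moves only by the tool carry_out, never from a script. Its argument "commands" is text: rows parted by semicolons, each of 7 numbers parted by spaces: the shift along the tool's x, y, z in cm, then the turn, a rotation vector about the tool's x, y, z in rad, then the closure in counts, from 0 (fully open) to 255 (shut). In form: tx ty tz wx wy wz grip; .... A call has 1 to 10 rows; each row is the pose to reach, as a shift and turn from the pose commanded when the call began, along the tool's axes at that moment; what a row does not reach only later rows make up. A row lasts 1/8 s, in which the tool goes at most 62.5 mm and 10.7 degrees, less where a joint would pass 70% of its speed; a pose out of reach is approached as far as the arm can. A call with a gripper value outside its range is refused whole. The fingers move at their own pace and stop on an object; "force" is the grip in N (left out, the last holds). Time passes only in rows, so rows that repeat a pose let the fingers close. It gives the time, the measured TCP pose, the force, the opening and the grip force at its end, in the units of the state.
- manip.observe(): the state, without advancing time (a new reading comes with each control period).
- manip.camera(name): name is "scene" or "side" or "wrist"; returns a dict with "image" (420x560x3 uint8, red, green, blue), "fov_y" (degrees; the focal length in pixels is half the picture's height over the tangent of half this angle, whatever the lens; pixels are square), "cx", "cy" (the principal point, pixels), "world_from_camera" (4x4, takes a point from camera to world coordinates); the wrist camera has in their place "T_tool_cam" (4x4, takes a point from camera to tool coordinates, whose origin is the TCP and whose axes are the flange's). Camera axes: x right, y up, looking along -z (the intrinsics and any distortion apply to the point x, -y, -z); pixel columns grow to the right and rows downward; lengths in m; the calibration is good to about 2 mm. A picture is of the moment at which its call begins: read the wrist's pose just before it. There is no depth.
- manip.sign_off(): hands the job in; it is judged then, once.
The state is a dict: "time": time; "joint_positions": joint angles; "qvel": joint speeds; "effort": joint torques, N m; "tcp_pos": TCP position; "tool_rot": TCP orientation; "ft_force": force on the tool from outside, world axes, zero at the start; "wrist_torque": the same for the moment, N m; "gripper_width": finger opening in m; "gripper_force": force on a finger pad.
Only numpy, scipy, OpenCV 4.12 (cv2) and the standard library are available. Lean on these libraries where they do the work, as an engineer would, in place of code of your own. Each camera call takes 0.05 s, during which the arm holds its last target. There are 200 camera calls.

### The job

The drawer of the plywood supply chest is held open by a wooden wedge jammed between its front and the chest: work the wedge loose with small alternating sideways pulls and lay it in the open grey tray. Then push the drawer fully home until it seats on its catch and stays. The chest only stands on the table, so do not tip it up or shove it along, and leave the other things where they are.

Things in the scene. Friction and masses are not known exactly. Their poses are not given: they have to be found in the camera images.
- chest_front (a point): middle of the top front edge of the case of the plywood supply chest, 145 mm above the table; x points from front to back (the way the drawer shuts), y to the left as the drawer shuts, z up. The case's top front rail reaches from 107 to 145 mm above the table
- chest: the same chest, 240 mm deep (x), 260 mm wide (y), 145 mm high, about 3 kg, standing free on four rubber feet: its front lifts if pulled up with more than about 13 N, and it slides if pushed with more than about 30 N. Origin at the centre of its underside, 120 mm behind the front face. Two drawer fronts lie one above the other; the lower one is a fixed dummy
- drawer_face (a point): middle of the outer face of the upper drawer front, 105 mm above the table, axes as the chest. The front is 252 mm wide, 16 mm thick, 65 to 133 mm above the table (top edge 12 mm below the chest's top). Two knobs, 22 mm across, stand 18 mm out, 90 mm either side of the middle and 6 mm lower; the middle is flat and free to push on
- drawer (a joint): opening of the upper drawer in m, 0 = home (about 0.026 with the wedge in). A spring (24 N with the wedge in, dying away inwards) draws it in and clamps the wedge; with the wedge gone it runs in only to about 0.016 and rests on a spring catch. About 10 to 17 N push it over; past the crest at about 0.005 it snaps home and is held
- wedge_mid (a point): centre of the wooden wedge, half-way up, 13 mm from its upright face; z to the thick end, x to the upright face. The wedge is 110 mm long, 40 mm wide (y), tapering from 38 mm (top) to 15 mm thick, 75 g. It stands upright, thin end down, anywhere along the gap between drawer front and chest, upright face flat on the chest, 41 to 52 mm proud of the chest's top
- wedge: the same wedge; origin in its thin end. Squeezed between the chest's top rail and the drawer front's top inner edge, it must rise about 50 mm to come free. Straight up it takes over 20 N, enough to tip the chest; rocked sideways (turned 8 degrees to and fro, rising 3 mm a turn, in the plane of its upright face, about the squeezed place 12 mm below the chest's top) while raised, much less
- offcut_tray: open grey plastic tray on the table (fixed), 170 mm (x) by 150 mm (y), 40 mm high, walls 5 mm, floor 5 mm thick; origin at the centre of its underside
- tub: closed storage tub with a white lid (fixed), 168 mm by 148 mm, 65 mm high, on the other side of the chest from the tray; origin at the centre of its underside
- jar: closed glass jar, 48 mm across and 55 mm high, standing on the rear half of the chest's top; bystander, origin at its underside
- tape: roll of tape lying flat on the table, 90 mm across, 24 mm high; bystander, origin at its underside
- paint: closed paint bottle, 52 mm across, 130 mm high; bystander, origin at its underside
- brush_mug: white mug, 76 mm across, 90 mm high, with brushes standing 170 mm high; bystander, origin at its underside
- mallet: hammer lying on the table, 220 mm long; bystander, origin at its underside
- carton: cardboard carton, 90 x 120 mm, 50 mm high; bystander, origin at its underside
- knife: palette knife lying on the table, 180 mm long; bystander, origin at its underside
Things that resemble listed ones, but are neither listed nor needed, are in the scene too. Leave any pink or purple look-alike of the wedge alone.

How it is judged:
On the way, in this order (a step that is already met when the one before it is completed fails the run):
1. the wedge is out of the gap, clear above the chest (z of wedge_mid in the frame of chest above 0.19 m), for 0.05 s.
2. the wedge lies in the tray (x of wedge_mid in the frame of offcut_tray between -0.075 and 0.075 m and y of wedge_mid in the frame of offcut_tray between -0.065 and 0.065 m and z of wedge_mid in the frame of offcut_tray between 0 and 0.05 m and linear speed of wedge below 0.03 m/s), for 0.2 s.
3. the drawer is home on its catch (value of joint drawer below 0.003 m and velocity of joint drawer between -0.01 and 0.01 m/s), for 0.3 s.
At the end, for the whole second after the job is handed in: The wedge is at rest inside the grey tray (its centre within 75 x 65 mm of the tray's centre and less than 50 mm above the table), the drawer is within 3 mm of home and at rest, and the chest stands level within 20 mm of where it was (all of step 2 and all of step 3 and not (distance of chest from where it was at the start of the episode above 0.02 m or angle between chest's own z axis and vertical above 0.06 rad)); the robot touches nothing.
It fails at once if the chest is shifted by more than 20 mm or tipped by more than 0.06 rad (distance of chest from where it was at the start of the episode above 0.02 m or angle between chest's own z axis and vertical above 0.06 rad).
It fails at once if a bystander is moved by more than 40 mm (distance of any of jar, tape, paint, brush_mug, mallet, carton, knife from where it was at the start of the episode above 0.04 m).
It also fails if it takes over 72 s, if anything falls off the work surface, if the arm or the gripper's body presses on something with over 40 N, if the wrist force passes 120 N, or if a joint passes its speed limit or range.

## Working session

There is one attempt and no reset: what is moved stays moved. The work goes in short steps, Python scripts to look and compute and a tool call to move; the robot and the scene stay as the last step left them, time stands still between calls to the robot, and variables do not carry over. Pictures are saved under pics/ and viewed, at most 10 in all, crops included, and the job is handed in when it is done.

Besides the shell and the picture viewer there is one more tool, called after "Emit:" as name(argument=value, ...), one argument or row to a line, values as JSON. carry_out: Moves the arm, as the interface text tells. Its arguments: {"type":"object","properties":{"commands":{"type":"string"},"force":{"type":"number"}},"required":["commands"]}

```bash
mkdir -p pics; ls; python3 - <<'E'
from plant import manip
import cv2,numpy as np
print(manip.observe())
for n in ["scene","side"]:
    c=manip.camera(n)
    cv2.imwrite(f"pics/{n}0.png",c["image"][:,:,::-1])
    print(n,{k:v for k,v in c.items() if k!="image"})
    np.save(f"pics/{n}0.npy",c,allow_pickle=True)
E
```

```text
pics
{'time': 0.0, 'joint_positions': array([ 1.00692264e+00,  1.59068632e-01,  1.59822374e+00,  8.22401237e-06,
        1.38616910e+00, -2.10094720e-01]), 'qvel': array([-0.00118976, -0.00123955, -0.00218433, -0.00085171,  0.0014568 ,
        0.00067317]), 'effort': array([ 7.78574031e-04, -3.96011925e+01, -3.31425440e+01, -2.75097118e-04,
        8.68234376e-03,  3.99409998e-05]), 'tcp_pos': array([0.19889984, 0.5388777 , 0.23031013]), 'tool_rot': array([-3.56387467e-04,  1.75969120e-01,  9.84395244e-01, -8.63789067e-04]), 'ft_force': array([ 0.21067162, -0.39125849,  0.28810419]), 'wrist_torque': array([ 0.03953302, -0.01358898, -0.01851697]), 'gripper_force': 0.0, 'gripper_width': 0.08535081642812811}
scene {'fov_y': 52.21985218003544, 'cx': 281.90951505353786, 'cy': 208.18346850670298, 'world_from_camera': array([[-0.64310842, -0.57481826,  0.50596   ,  1.18584411],
       [ 0.76575656, -0.47812611,  0.43013059,  0.58560579],
       [-0.00533423,  0.66406279,  0.74765778,  1.06382751],
       [ 0.        ,  0.        ,  0.        ,  1.        ]])}
side {'fov_y': 48.16695407155668, 'cx': 275.8650531621656, 'cy': 211.74900864783368, 'world_from_camera': array([[ 0.99684526,  0.02666756, -0.07475539,  0.40371532],
       [-0.07640147,  0.57756958, -0.81275839, -1.34152176],
       [ 0.02150215,  0.81590577,  0.57778494,  1.06030095],
       [ 0.        ,  0.        ,  0.        ,  1.        ]])}
```

View pics/scene0.png

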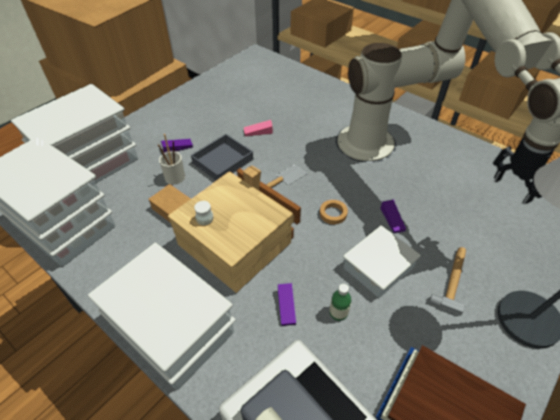

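View pics/side0.png

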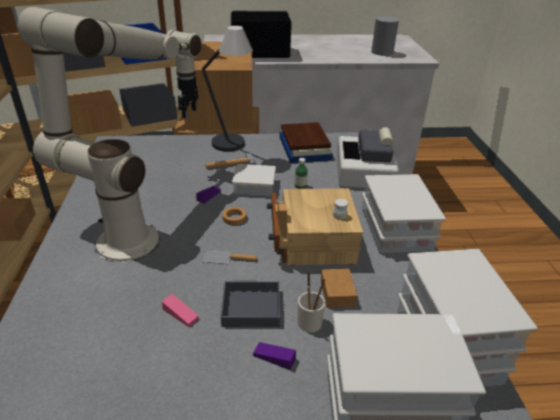

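The scene picture shows the chest at about (235,225), with the wedge near (249,178), the tray at (222,157) and the tub at (378,258). In the side picture the chest is at (320,225) and the tray at (252,303). I'll zoom in on both.

```bash
python3 - <<'E'
import cv2,numpy as np
a=cv2.imread("pics/scene0.png")[130:300,160:310]; b=cv2.imread("pics/side0.png")[175:340,210:370]
f=lambda i:cv2.resize(i,(400,int(i.shape[0]*400/i.shape[1])),interpolation=cv2.INTER_CUBIC)
a=f(a);b=f(b);h=min(a.shape[0],b.shape[0]);print(a.shape,b.shape)
cv2.imwrite("pics/z0.png",np.hstack([a[:h],b[:h]]))
E
```

```text
(453, 400, 3) (412, 400, 3)
```

View pics/z0.png

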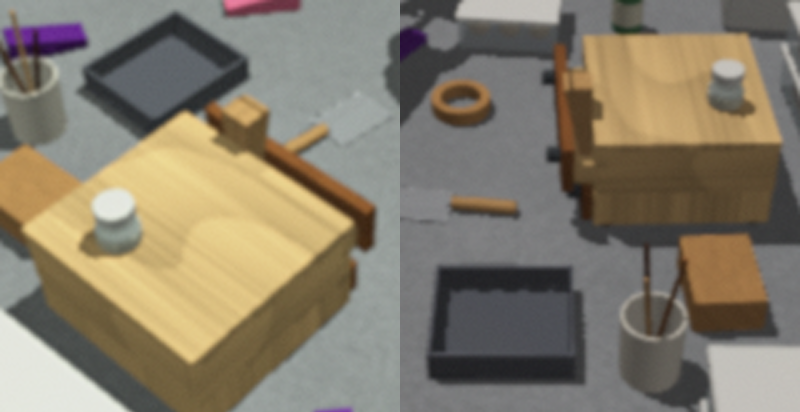

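```bash
cat > h.py <<'E'
import numpy as np
def ray(c,uv):
    f=210/np.tan(np.radians(c["fov_y"])/2); uv=np.atleast_2d(uv).astype(float)
    d=np.c_[(uv[:,0]-c["cx"])/f,-(uv[:,1]-c["cy"])/f,-np.ones(len(uv))]
    T=c["world_from_camera"]; return T[:3,3],d@T[:3,:3].T
def plane(c,uv,z):
    o,d=ray(c,uv); return o+d*((z-o[2])/d[:,2])[:,None]
def tri(c1,u1,c2,u2):
    o1,d1=ray(c1,u1);o2,d2=ray(c2,u2);A=np.c_[d1[0],-d2[0]]
    s=np.linalg.lstsq(A,o2-o1,rcond=None)[0]; p,q=o1+s[0]*d1[0],o2+s[1]*d2[0]
    return (p+q)/2,np.linalg.norm(p-q)
E
python3 - <<'E'
import numpy as np
from h import *
np.set_printoptions(precision=4,suppress=True)
S=np.load("pics/scene0.npy",allow_pickle=True).item();D=np.load("pics/side0.npy",allow_pickle=True).item()
sc=lambda l:np.array(l)/2.667+[160,130]-.3
sd=lambda l:(np.array(l)-[400,0])/2.5+[210,175]-.3
print("top FR FL BL BR\n",plane(S,sc([(185,113),(355,222),(192,362),(23,232)]),.145),"\n",plane(D,sd([(594,143),(583,37),(747,35),(778,143)]),.145))
print("tray\n",plane(S,sc([(175,13),(247,67),(150,130),(85,72)]),.04),"\n",plane(D,sd([(440,268),(571,268),(578,375),(430,376)]),.04))
print("wedge top\n",plane(S,sc([(236,97),(268,115),(247,130),(217,110)]),.192),"\n",plane(D,sd([(568,70),(590,68)]),.192))
E
```

```text
top FR FL BL BR
 [[ 0.5541 -0.1655  0.145 ]
 [ 0.5581  0.0924  0.145 ]
 [ 0.7969  0.0843  0.145 ]
 [ 0.7938 -0.1689  0.145 ]] 
 [[ 0.55   -0.1663  0.145 ]
 [ 0.5582  0.0836  0.145 ]
 [ 0.7979  0.0788  0.145 ]
 [ 0.7856 -0.1778  0.145 ]]
tray
 [[ 0.345  -0.4067  0.04  ]
 [ 0.3645 -0.2502  0.04  ]
 [ 0.533  -0.2636  0.04  ]
 [ 0.511  -0.411   0.04  ]] 
 [[ 0.3519 -0.2736  0.04  ]
 [ 0.5139 -0.2824  0.04  ]
 [ 0.5079 -0.4539  0.04  ]
 [ 0.3425 -0.4458  0.04  ]]
wedge top
 [[ 0.5315 -0.1014  0.192 ]
 [ 0.5303 -0.0544  0.192 ]
 [ 0.5624 -0.0562  0.192 ]
 [ 0.5604 -0.1032  0.192 ]] 
 [[ 0.5234 -0.0689  0.192 ]
 [ 0.5528 -0.0655  0.192 ]]
```

```bash
cat >> h.py <<'E'
from scipy.spatial.transform import Rotation as Ro
PSI=-0.022
def rot(tilt=0,psi=None,yaw=0):
    p=PSI if psi is None else psi
    c,s=np.cos(p),np.sin(p)
    B=np.array([[-c,-s,0],[-s,c,0],[0,0,-1.]])  # cols: tool x=-chest x, y=chest y, z down
    return Ro.from_rotvec(tilt*np.array([c,s,0]))*Ro.from_euler('z',yaw)*Ro.from_matrix(B)
def cur(m):
    o=m.observe();q=o["tool_rot"];return o,o["tcp_pos"],Ro.from_quat([q[1],q[2],q[3],q[0]])
def delta(m,p,R):
    o,p0,R0=cur(m)
    return np.round(np.r_[R0.inv().apply(np.array(p)-p0)*100,(R0.inv()*R).as_rotvec()],3)
E
python3 - <<'E'
from h import *; from plant import manip
for p,R in [((.199,.539,.36),cur(manip)[2]),((.50,-.07,.36),rot())]: print(delta(manip,p,R))
E
```

```text
[ 2.0000e-03 -1.1000e-02 -1.2959e+01  0.0000e+00  0.0000e+00  0.0000e+00]
[-4.9333e+01 -4.6711e+01 -1.2898e+01 -2.0000e-03 -1.0000e-03 -3.3200e-01]
```

Emit:
carry_out(
  commands="0 0 -6 0 0 0 0; -6 -5 -12 0 0 -0.05 0; -10 -10 -13 0 0 -0.1 0; -14 -14 -13 0 0 -0.15 0; -18 -18 -13 0 0 -0.2 0; -22 -22 -13 0 0 -0.25 0; -26 -26 -13 0 0 -0.3 0; -30 -30 -13 0 0 -0.33 0; -34 -34 -13 0 0 -0.33 0; -38 -38 -13 0 0 -0.33 0",
)

```text
time: 1.35
tcp_pos: [0.4243, 0.0492, 0.361]
tool_rot: [-0.0, 0.012, 1.0, 0.0]
ft_force: [0.2, 1.1, 0.1]
gripper_width: 0.0855
gripper_force: 0.0
```

```bash
python3 - <<'E'
from h import *; from plant import manip
print(cur(manip)[:2],delta(manip,(.50,-.07,.36),rot()))
E
```

```text
({'time': 1.35, 'joint_positions': array([-1.69123434e-01, -2.92683960e-01,  1.77351371e+00,  1.57345190e-04,
        1.66080157e+00, -1.71541491e+00]), 'qvel': array([-0.95620622,  0.32775172, -0.25151187,  0.00468251, -0.07316585,
       -0.95388098]), 'effort': array([  4.11979526, -25.24240673, -33.40755343,  -0.19889481,
         0.27355635,   0.95523901]), 'tcp_pos': array([0.42433989, 0.04922599, 0.36102931]), 'tool_rot': array([-6.85252773e-06,  1.22450490e-02,  9.99925023e-01,  8.04122304e-05]), 'ft_force': array([0.17338697, 1.08424544, 0.05894365]), 'wrist_torque': array([-0.011045  , -0.01336998,  0.00954365]), 'gripper_force': 0.0, 'gripper_width': 0.0854686397581572}, array([0.42433989, 0.04922599, 0.36102931])) [-7.8560e+00 -1.1734e+01  1.0100e-01  0.0000e+00 -0.0000e+00 -2.0000e-03]
```

Emit:
carry_out(
  commands="-4 -6 0 0 0 0 0; -8 -12 0 0 0 0 0; -8 -12 0 0 0 0 0; -8 -12 0 0 0 0 0",
)

```text
time: 1.85
tcp_pos: [0.5011, -0.071, 0.3605]
tool_rot: [-0.001, 0.013, 1.0, 0.0]
ft_force: [0.1, 0.5, -0.5]
gripper_width: 0.0856
gripper_force: 0.0
```

```bash
python3 - <<'E'
from h import *; from plant import manip; import cv2
np.set_printoptions(precision=4,suppress=True)
o,p,R=cur(manip); c=manip.camera("wrist")
T=np.eye(4);T[:3,:3]=R.as_matrix();T[:3,3]=p
c["world_from_camera"]=T@c["T_tool_cam"]
np.save("pics/w1.npy",c,allow_pickle=True)
cv2.imwrite("pics/w1.png",c["image"][:,:,::-1]); print(p,o["ft_force"],c["fov_y"],c["cx"],c["cy"]);print(c["T_tool_cam"])
E
```

```text
[ 0.5011 -0.071   0.3605] [ 0.1367  0.5174 -0.5429] 68.2907152743079 282.069094374749 212.16555200412316
[[-0.0001  0.9656  0.26    0.0657]
 [ 1.      0.0002 -0.0005  0.0001]
 [-0.0006  0.26   -0.9656 -0.1417]
 [ 0.      0.      0.      1.    ]]
```

View pics/w1.png

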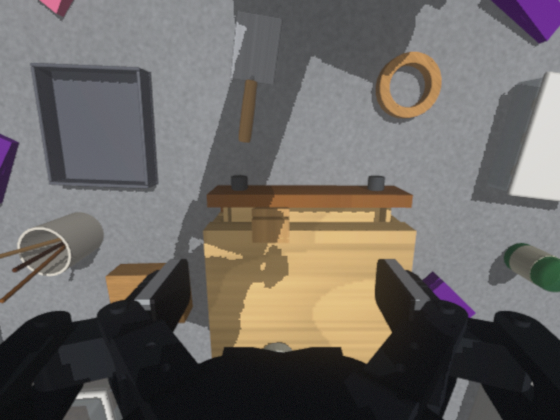

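The wrist view shows the drawer front at rows 187–207 and the wedge at about (270,223). The tray is at (97,125). I'll zoom in on the wedge.

```bash
python3 - <<'E'
import cv2
a=cv2.imread("pics/w1.png")[170:290,190:430]
cv2.imwrite("pics/w1z.png",cv2.resize(a,None,fx=3.3333,fy=3.3333,interpolation=cv2.INTER_CUBIC))
E
```

```text
(no output)
```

View pics/w1z.png

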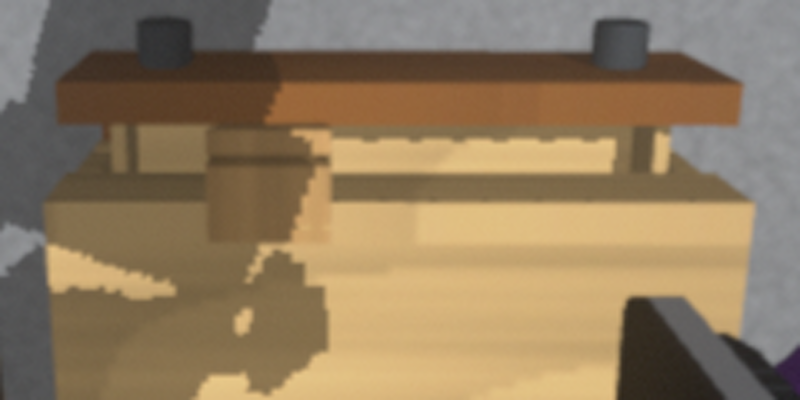

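```bash
python3 - <<'E'
from h import *
np.set_printoptions(precision=4,suppress=True)
c=np.load("pics/w1.npy",allow_pickle=True).item()
z=lambda l:np.array(l)/3.3333+[190,170]-.35
print("chest corners R,L\n",plane(c,z([(46,203),(754,203)]),.145))
for h in (.186,.191,.197):
  w=plane(c,z([(207,162),(330,162),(330,243),(207,243)]),h);print(h,w[:,:2].tolist(),w[0]-w[3],w[1]-w[0])
print("drawer top outer/inner\n",plane(c,z([(58,82),(740,82),(740,124),(58,124)]),.133))
print("tray rim\n",plane(c,[(33,65),(144,67),(155,186),(48,184)],.04))
E
```

```text
chest corners R,L
 [[ 0.5519 -0.1672  0.145 ]
 [ 0.5585  0.0906  0.145 ]]
0.186 [[0.5261331463856596, -0.1034091478199515], [0.5271433090409738, -0.06419380911999788], [0.5546039611045162, -0.06473818098869068], [0.5535667082684148, -0.10479832211362673]] [-0.0274  0.0014  0.    ] [0.001  0.0392 0.    ]
0.191 [[0.5247038105676209, -0.1028710843399878], [0.5256980083886876, -0.06427551353485339], [0.552724666227419, -0.06481128203001321], [0.5517038063647801, -0.1042383038155722]] [-0.027   0.0014  0.    ] [0.001  0.0386 0.    ]
0.197 [[0.5229886075859747, -0.10222540816403138], [0.5239636476059443, -0.06437355883268002], [0.5504695123749024, -0.06489900327960024], [0.5494683240804183, -0.10356628185790677]] [-0.0265  0.0013  0.    ] [0.001  0.0379 0.    ]
drawer top outer/inner
 [[ 0.5096 -0.1619  0.133 ]
 [ 0.5159  0.0869  0.133 ]
 [ 0.5318  0.0882  0.133 ]
 [ 0.5253 -0.1633  0.133 ]]
tray rim
 [[ 0.3419 -0.4076  0.04  ]
 [ 0.3482 -0.256   0.04  ]
 [ 0.5135 -0.2626  0.04  ]
 [ 0.5063 -0.4234  0.04  ]]
```

```bash
sed -i 's/PSI=-0.022/PSI=-0.025/' h.py; python3 - <<'E'
from h import *; from plant import manip
for z in (.25,.152): print(delta(manip,(.537,-.0842,z),rot()))
E
```

```text
[-3.6620e+00 -1.3420e+00  1.1091e+01  1.0000e-03 -1.0000e-03  1.0000e-03]
[-3.6730e+00 -1.3510e+00  2.0891e+01  1.0000e-03 -1.0000e-03  1.0000e-03]
```

Emit:
carry_out(
  commands="-3.6 -1.3 5 0 0 0 0; -3.67 -1.35 11 0 0 0 0; -3.67 -1.35 14 0 0 0 0; -3.67 -1.35 17 0 0 0 0; -3.67 -1.35 19.5 0 0 0 0; -3.67 -1.35 20.9 0 0 0 0; -3.67 -1.35 20.9 0 0 0 0; -3.67 -1.35 20.9 0 0 0 0",
)

```text
time: 2.9
tcp_pos: [0.5383, -0.0849, 0.1537]
tool_rot: [0.001, 0.012, 1.0, -0.0]
ft_force: [1.1, -0.1, 0.5]
gripper_width: 0.0854
gripper_force: 0.0
```

```bash
python3 - <<'E'
from h import *; from plant import manip; import cv2
o,p,R=cur(manip); print(p,o["ft_force"],delta(manip,(.537,-.0842,.152),rot()))
c=manip.camera("wrist"); cv2.imwrite("pics/w2.png",c["image"][:,:,::-1])
E
```

```text
[ 0.53828051 -0.08487985  0.1537453 ] [ 1.07015468 -0.1399312   0.4788866 ] [ 0.13   0.065  0.174 -0.001  0.002  0.002]
```

View pics/w2.png

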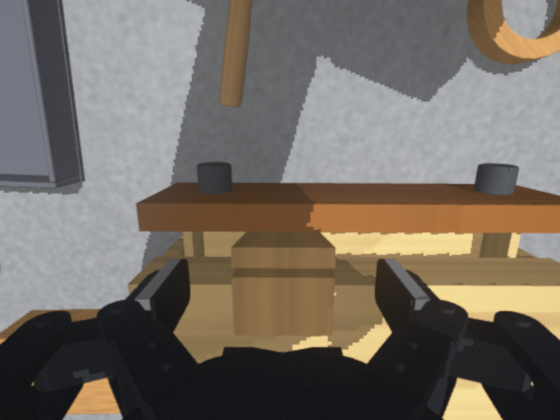

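The wrist view shows the wedge at columns 234–332, centred between the fingers with its top at rows 276–333. I'll grip now.

Emit:
carry_out(
  commands="0.1 0 0 0 0 0 255; 0.1 0 0 0 0 0 255; 0.1 0 0 0 0 0 255; 0.1 0 0 0 0 0 255; 0.1 0 0 0 0 0 255; 0.1 0 0 0 0 0 255; 0.1 0 0 0 0 0 255; 0.1 0 0 0 0 0 255",
  force=70,
)

```text
time: 3.95
tcp_pos: [0.5367, -0.0848, 0.1528]
tool_rot: [0.0, 0.012, 1.0, 0.0]
ft_force: [-1.5, 2.7, 5.9]
gripper_width: 0.039
gripper_force: 72.8
```

Emit:
carry_out(
  commands="0 0.29 -0.08 0.14 0 0 255; 0 0.31 -0.18 0.14 0 0 255; 0 0 -0.3 0 0 0 255; 0 -0.33 -0.38 -0.14 0 0 255; 0 -0.35 -0.48 -0.14 0 0 255; 0 0 -0.6 0 0 0 255; 0 0.38 -0.67 0.14 0 0 255; 0 0.39 -0.77 0.14 0 0 255; 0 0 -0.9 0 0 0 255; 0 0 -0.9 0 0 0 255",
)

```text
time: 5.2
tcp_pos: [0.5361, -0.0848, 0.1607]
tool_rot: [-0.0, 0.013, 1.0, 0.002]
ft_force: [0.1, 3.5, 0.2]
gripper_width: 0.0391
gripper_force: 78.5
```

```bash
cat > look.py <<'E'
from h import *; from plant import manip; import cv2,sys
np.set_printoptions(precision=4,suppress=True)
o,p,R=cur(manip); n=sys.argv[1]
print(p,R.as_rotvec(),o["ft_force"],o["wrist_torque"],o["gripper_width"],o["gripper_force"])
w=manip.camera("wrist")["image"]; s=manip.camera("scene")["image"][130:300,160:310]
cv2.imwrite(f"pics/{n}.png",np.hstack([cv2.resize(w,(480,360)),cv2.resize(s,(318,360),interpolation=2)])[:,:,::-1])
E
python3 look.py l1
```

```text
[ 0.5361 -0.0848  0.1607] [-0.0417 -3.1405 -0.0078] [0.067  3.4988 0.202 ] [1.122  0.0778 0.1467] 0.03907098235222847 78.4507262147963
```

View pics/l1.png

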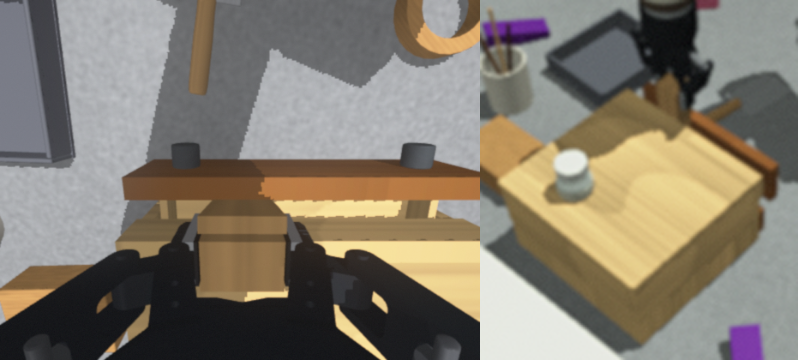

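The wedge is held squarely between the pads and rose about 8 mm. The chest hasn't moved, so I'll keep rocking.

Emit:
carry_out(
  commands="0 -0.4 -0.07 -0.14 0 0 255; 0 -0.42 -0.17 -0.14 0 0 255; 0 0 -0.3 0 0 0 255; 0 0.45 -0.37 0.14 0 0 255; 0 0.46 -0.47 0.14 0 0 255; 0 0 -0.6 0 0 0 255; 0 -0.49 -0.67 -0.14 0 0 255; 0 -0.5 -0.77 -0.14 0 0 255; 0 0 -0.9 0 0 0 255; 0 0 -0.9 0 0 0 255",
)

```text
time: 6.55
tcp_pos: [0.5357, -0.0847, 0.1697]
tool_rot: [-0.001, 0.011, 1.0, -0.002]
ft_force: [-3.3, -1.7, -3.8]
gripper_width: 0.0392
gripper_force: 79.4
```

Emit:
carry_out(
  commands="0 0.53 -0.06 0.14 0 0 255; 0 0.54 -0.16 0.14 0 0 255; 0 0 -0.3 0 0 0 255; 0 -0.57 -0.36 -0.14 0 0 255; 0 -0.59 -0.46 -0.14 0 0 255; 0 0 -0.6 0 0 0 255; 0 0.61 -0.66 0.14 0 0 255; 0 0.63 -0.76 0.14 0 0 255; 0 0 -0.9 0 0 0 255; 0 0 -0.9 0 0 0 255",
)

```text
time: 7.8
tcp_pos: [0.5359, -0.0848, 0.1787]
tool_rot: [-0.001, 0.013, 1.0, 0.004]
ft_force: [-2.6, 4.2, -2.2]
gripper_width: 0.039
gripper_force: 80.4
```

Emit:
carry_out(
  commands="0 -0.65 -0.06 -0.14 0 0 255; 0 -0.67 -0.15 -0.14 0 0 255; 0 0 -0.3 0 0 0 255; 0 0.7 -0.35 0.14 0 0 255; 0 0.71 -0.45 0.14 0 0 255; 0 0 -0.6 0 0 0 255; 0 -0.74 -0.65 -0.14 0 0 255; 0 -0.75 -0.75 -0.14 0 0 255; 0 0 -0.9 0 0 0 255; 0 0 -0.9 0 0 0 255",
)

```text
time: 9.05
tcp_pos: [0.5359, -0.0848, 0.1879]
tool_rot: [-0.001, 0.011, 1.0, -0.001]
ft_force: [-3.9, -1.7, -4.3]
gripper_width: 0.0388
gripper_force: 80.3
```

```bash
python3 look.py l2
```

```text
[ 0.5359 -0.0848  0.1879] [-0.0335 -3.14    0.0016] [-3.9391 -1.7377 -4.2747] [-0.8152  0.7545 -0.3924] 0.03878486716686211 80.28546217828989
```

View pics/l2.png

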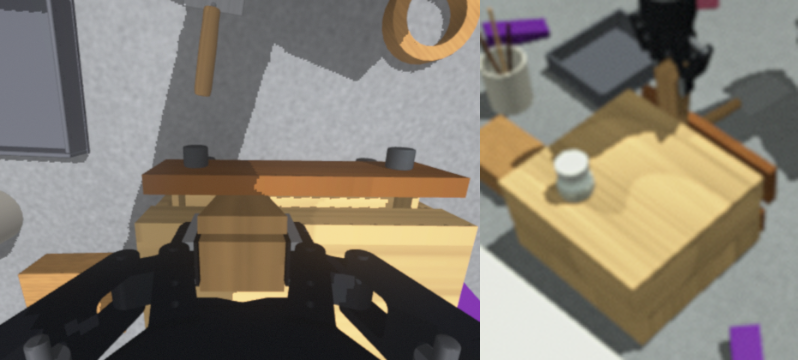

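The wedge is rising as intended: the gap has narrowed and the chest is unmoved. Continuing.

Emit:
carry_out(
  commands="0 0.78 -0.05 0.14 0 0 255; 0 0.8 -0.15 0.14 0 0 255; 0 0 -0.3 0 0 0 255; 0 -0.82 -0.35 -0.14 0 0 255; 0 -0.84 -0.45 -0.14 0 0 255; 0 0 -0.6 0 0 0 255; 0 0.86 -0.65 0.14 0 0 255; 0 0.88 -0.75 0.14 0 0 255; 0 0 -0.9 0 0 0 255; 0 0 -0.9 0 0 0 255",
)

```text
time: 10.4
tcp_pos: [0.5363, -0.0849, 0.1973]
tool_rot: [-0.0, 0.013, 1.0, 0.005]
ft_force: [-3.6, 2.4, -0.6]
gripper_width: 0.039
gripper_force: 80.7
```

Emit:
carry_out(
  commands="0 -0.9 -0.05 -0.14 0 0 255; 0 -0.92 -0.15 -0.14 0 0 255; 0 0 -0.3 0 0 0 255; 0 0.95 -0.35 0.14 0 0 255; 0 0.97 -0.45 0.14 0 0 255; 0 0 -0.6 0 0 0 255; 0 -0.99 -0.65 -0.14 0 0 255; 0 -1 -0.75 -0.14 0 0 255; 0 0 -0.9 0 0 0 255; 0 0 -0.9 0 0 0 255",
)

```text
time: 11.65
tcp_pos: [0.5365, -0.0843, 0.2072]
tool_rot: [0.0, 0.01, 1.0, 0.0]
ft_force: [-5.2, -1.0, 0.4]
gripper_width: 0.0393
gripper_force: 80.9
```

Emit:
carry_out(
  commands="0 1.05 -0.05 0.14 0 0 255; 0 1.06 -0.15 0.14 0 0 255; 0 0 -0.3 0 0 0 255; 0 -1.09 -0.35 -0.14 0 0 255; 0 -1.1 -0.5 -0.14 0 0 255; 0 0 -0.8 0 0 0 255; 0 0 -2 0 0 0 255; 0 0 -5 0 0 0 255; 0 0 -9 0 0 0 255; 0 0 -9 0 0 0 255",
)

```text
time: 12.9
tcp_pos: [0.5399, -0.0862, 0.3024]
tool_rot: [0.006, 0.011, 1.0, -0.001]
ft_force: [0.6, -0.1, -1.1]
gripper_width: 0.0393
gripper_force: 80.7
```

```bash
python3 look.py l3; python3 - <<'E'
from h import *; from plant import manip
t=(.428,-.337)
for p,R in [((*t,.30),rot()),((*t,.30),rot(yaw=-.7))]: print(delta(manip,p,R))
E
```

```text
[ 0.5399 -0.0862  0.3024] [ 0.0358  3.1288 -0.0024] [ 0.5774 -0.0999 -1.077 ] [0.01   0.0118 0.0335] 0.03927885428915654 80.67464958876371
[ 1.0360e+01 -2.5406e+01 -3.0600e-01  1.0000e-03  4.0000e-03  2.0000e-03]
[ 1.0360e+01 -2.5406e+01 -3.0600e-01  2.0000e-03  3.0000e-03  7.0200e-01]
```

View pics/l3.png

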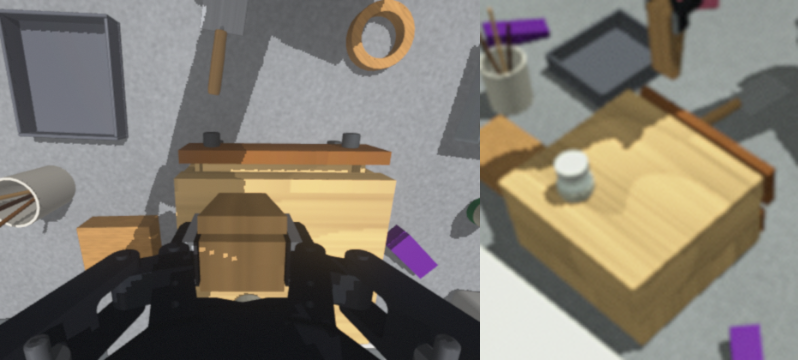

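The wedge is out, held about 0.22 m up at its tip. The chest and jar are in place and the drawer has run in to the catch. Next is the tray.

```bash
cat >> h.py <<'E'
def lay(th,yaw):
    return Ro.from_euler('z',yaw)*Ro.from_euler('y',-th)*Ro.from_euler('z',-yaw)*rot(yaw=yaw-PSI)
E
python3 - <<'E'
from h import *; from plant import manip
y=-.35; c=np.array([.4275,-.3375,0]); t=c-.008*np.array([np.cos(y),np.sin(y),0])
for z,th in ((.3,0),(.2,.44),(.2,.87)): print(t,delta(manip,t+[0,0,z],lay(th,y)))
E
```

```text
[ 0.41998502 -0.33475682  0.        ] [ 1.1167e+01 -2.5201e+01 -3.0900e-01  1.0000e-03  4.0000e-03  3.2700e-01]
[ 0.41998502 -0.33475682  0.        ] [ 11.205 -25.208   9.691   0.073  -0.432   0.321]
[ 0.41998502 -0.33475682  0.        ] [ 11.205 -25.208   9.691   0.143  -0.858   0.305]
```

Emit:
carry_out(
  commands="2 -4.5 -0.3 0 0 0.06 255; 4 -9 -0.3 0 0 0.12 255; 6 -14 -0.3 0 0 0.18 255; 8 -18.5 0 0 0 0.25 255; 10 -22.5 0 0.02 -0.1 0.3 255; 11 -25 1 0.04 -0.22 0.32 255; 11.2 -25.2 3 0.06 -0.36 0.32 255; 11.2 -25.2 5 0.085 -0.5 0.32 255; 11.2 -25.2 7 0.11 -0.65 0.315 255; 11.2 -25.2 8 0.125 -0.75 0.31 255",
)

```text
time: 14.25
tcp_pos: [0.4174, -0.3332, 0.2134]
tool_rot: [0.365, 0.163, 0.915, -0.065]
ft_force: [0.5, 0.6, 0.0]
gripper_width: 0.0392
gripper_force: 80.7
```

```bash
python3 - <<'E'
from h import *; from plant import manip
y=-.35; t=np.array([.420,-.335,0])
print(cur(manip)[0]["joint_positions"],cur(manip)[1])
for z in (.2,.12,.057): print(delta(manip,t+[0,0,z],lay(.87,y)))
E
```

```text
[-1.22879489 -0.41244671  2.31956105  0.77516797  0.85723615 -2.85806523] [ 0.41741154 -0.33320982  0.21336847]
[ 6.98e-01 -8.00e-02  1.18e+00 -1.00e-03 -1.11e-01 -2.00e-03]
[ 6.202e+00 -8.500e-02  6.986e+00 -1.000e-03 -1.110e-01 -2.000e-03]
[ 1.0536e+01 -8.9000e-02  1.1559e+01 -1.0000e-03 -1.1100e-01 -2.0000e-03]
```

```bash
python3 - <<'E'
from h import *; from plant import manip
y=-.6; t=np.array([.421,-.333,0])
for z in (.2,.12,.057): print(delta(manip,t+[0,0,z],lay(.87,y)))
E
```

```text
[ 0.68   0.143  1.197  0.181 -0.111  0.17 ]
[ 6.184  0.138  7.003  0.181 -0.111  0.17 ]
[10.518  0.134 11.576  0.181 -0.111  0.17 ]
```

Emit:
carry_out(
  commands="0.3 0.1 0.6 0.09 -0.05 0.09 255; 0.7 0.14 1.2 0.18 -0.11 0.17 255; 3.5 0.14 4 0.18 -0.11 0.17 255; 6.2 0.14 7 0.18 -0.11 0.17 255; 7.7 0.14 8.6 0.18 -0.11 0.17 255; 8.9 0.14 9.9 0.18 -0.11 0.17 255; 9.3 0.14 10.3 0.18 -0.11 0.17 255; 9.3 0.14 10.3 0.18 -0.11 0.17 255",
)

```text
time: 15.25
tcp_pos: [0.4254, -0.3215, 0.1131]
tool_rot: [0.38, 0.277, 0.874, -0.123]
ft_force: [0.5, -0.0, -1.4]
gripper_width: 0.0387
gripper_force: 80.7
```

```bash
python3 look.py l4; python3 - <<'E'
from h import *; from plant import manip; import cv2
y=-.6; t=np.array([.421,-.333,0])
s=manip.camera("side")["image"][230:380,170:400]; s2=manip.camera("scene")["image"][90:240,160:390]
cv2.imwrite("pics/l4s.png",cv2.resize(np.vstack([s,s2]),None,fx=2,fy=2,interpolation=2)[:,:,::-1])
print(cur(manip)[0]["joint_positions"]); print(delta(manip,t+[0,0,.055],lay(.87,y)))
E
```

```text
[ 0.4254 -0.3215  0.1131] [ 0.7062  2.2316 -0.3139] [ 0.462  -0.0479 -1.4109] [ 0.226   0.3489 -0.0386] 0.038700875148710547 80.71911323815584
[-1.06539995 -0.26676892  2.4799524   1.12929246  0.35690186 -2.99461389]
[ 4.025 -1.159  4.188 -0.014 -0.048 -0.007]
```

View pics/l4s.png

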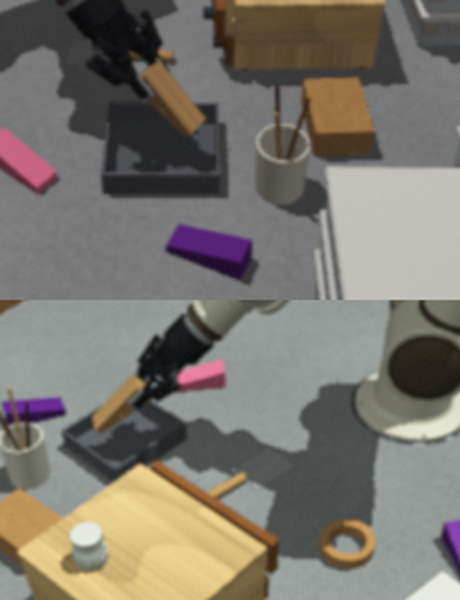

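The wedge is over the tray, but joint 6 is at its limit. I'll raise it, turn the tool and lay the wedge leaning the other way.

```bash
python3 - <<'E'
from h import *; from plant import manip
t=np.array([.434,-.333,0])
print(delta(manip,t+[0,0,.2],lay(.5,-.9))); print(delta(manip,t+[0,0,.27],lay(0,-.9)))
E
```

```text
[-7.32  -0.466 -4.909  0.172  0.32   0.228]
[-12.446  -0.495  -9.675   0.113   0.817   0.27 ]
```

Emit:
carry_out(
  commands="-2 0 -2 0 0.1 0.05 255; -5 -0.2 -4 0.03 0.22 0.1 255; -8 -0.4 -6 0.06 0.36 0.15 255; -11 -0.5 -8 0.09 0.5 0.2 255; -12.4 -0.5 -9.7 0.11 0.65 0.25 255; -12.4 -0.5 -9.7 0.11 0.8 0.27 255; -12.4 -0.5 -9.7 0.11 0.82 0.27 255; -12.4 -0.5 -9.7 0.11 0.82 0.27 255",
)

```text
time: 16.45
tcp_pos: [0.4343, -0.3335, 0.268]
tool_rot: [-0.002, 0.434, 0.901, 0.003]
ft_force: [-0.2, 0.4, 0.1]
gripper_width: 0.0389
gripper_force: 80.7
```

```bash
python3 - <<'E'
from h import *; from plant import manip
t=np.array([.434,-.333,0])
print(cur(manip)[0]["joint_positions"]);print(delta(manip,t+[0,0,.27],lay(0,-2.6)))
E
```

```text
[-0.8772541   0.06812475  1.62248871  0.00304592  1.45699039 -1.5497935 ]
[ 0.058  0.003 -0.199 -0.003 -0.007  1.701]
```

Emit:
carry_out(
  commands="0 0 0 0 0 0.17 255; 0 0 0 0 0 0.34 255; 0 0 0 0 0 0.51 255; 0 0 0 0 0 0.68 255; 0 0 0 0 0 0.85 255; 0 0 0 0 0 1.02 255; 0 0 0 0 0 1.19 255; 0 0 0 0 0 1.36 255; 0 0 0 0 0 1.53 255; 0 0 0 0 0 1.7 255",
)

```text
time: 17.7
tcp_pos: [0.4329, -0.332, 0.2694]
tool_rot: [-0.002, 0.964, 0.265, 0.001]
ft_force: [0.3, -0.1, -0.2]
gripper_width: 0.0394
gripper_force: 80.6
```

```bash
python3 - <<'E'
from h import *; from plant import manip
t=np.array([.434,-.333,0])
print(cur(manip)[0]["joint_positions"])
for z,th in ((.2,-.45),(.15,-.87),(.074,-.87)):print(delta(manip,t+[0,0,z],lay(th,-2.6)))
R=lay(-.87,-2.6).as_matrix();print(R)
E
```

```text
[-0.87775252  0.0588446   1.62945428  0.00349474  1.45525671  0.15519283]
[ 1.800e-02  1.580e-01  6.941e+00 -1.000e-03  4.470e-01 -5.000e-03]
[ 2.0000e-03  1.7000e-01  1.1941e+01 -1.0000e-03  8.6700e-01 -5.0000e-03]
[-2.2000e-02  1.8900e-01  1.9541e+01 -1.0000e-03  8.6700e-01 -5.0000e-03]
[[ 0.55254462  0.51550137  0.65494487]
 [ 0.33240897 -0.85688875  0.39401262]
 [ 0.76432894  0.         -0.64482655]]
```

Emit:
carry_out(
  commands="0 0.1 2 0 0.15 0 255; 0 0.1 4 0 0.3 0 255; 0 0.2 6 0 0.45 0 255; 0 0.2 8 0 0.6 0 255; 0 0.2 10 0 0.75 0 255; 0 0.2 12 0 0.87 0 255; 0 0.2 14 0 0.87 0 255; 0 0.2 16 0 0.87 0 255; 0 0.2 16 0 0.87 0 255; 0 0.2 16 0 0.87 0 255",
)

```text
time: 18.95
tcp_pos: [0.4349, -0.3336, 0.1103]
tool_rot: [-0.114, 0.874, 0.243, 0.406]
ft_force: [-0.2, -0.4, -0.7]
gripper_width: 0.0394
gripper_force: 80.7
```

```bash
python3 - <<'E'
from h import *; from plant import manip; import cv2
t=np.array([.434,-.333,0])
o=manip.observe();print(o["joint_positions"],o["tcp_pos"],o["ft_force"])
for z in (.08,.07):print(delta(manip,t+[0,0,z],lay(-.87,-2.6)))
s=manip.camera("side")["image"][230:380,170:400]; s2=manip.camera("scene")["image"][90:240,160:390]
cv2.imwrite("pics/l5.png",cv2.resize(np.vstack([s,s2]),None,fx=2,fy=2,interpolation=2)[:,:,::-1])
E
```

```text
[-1.32972069  0.31324167  1.92270747  0.84417535  1.35172106 -0.68992574] [ 0.4349293  -0.33359333  0.11025626] [-0.23496699 -0.39853551 -0.70900637]
[-2.345e+00 -9.100e-02  1.912e+00 -3.000e-03 -1.000e-03 -1.000e-03]
[-3.110e+00 -8.800e-02  2.557e+00 -3.000e-03 -1.000e-03 -1.000e-03]
```

View pics/l5.png

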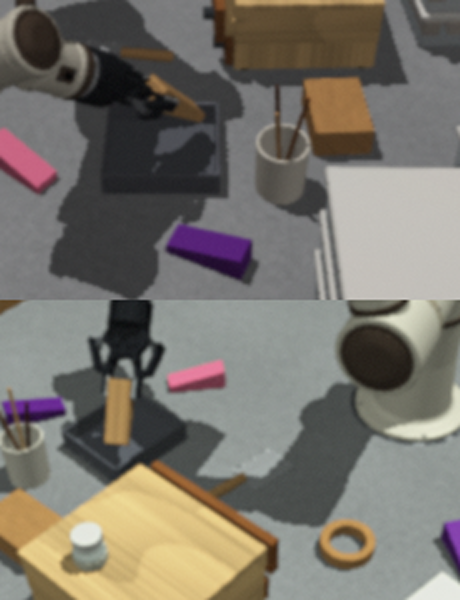

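The wedge is leaning inside the tray, thin end toward the chest. That was my eleventh picture, one over the limit of 10, so I'll view no more and check by numbers.

Emit:
carry_out(
  commands="-1.2 -0.05 1 0 0 0 255; -2.3 -0.1 1.9 0 0 0 255; -2.7 -0.1 2.2 0 0 0 255; -2.9 -0.1 2.35 0 0 0 255; -2.9 -0.1 2.35 0 0 0 255",
)

```text
time: 19.68
tcp_pos: [0.4332, -0.3328, 0.0717]
tool_rot: [-0.115, 0.874, 0.242, 0.406]
ft_force: [-0.4, -0.2, -0.4]
gripper_width: 0.0391
gripper_force: 80.7
```

Emit:
carry_out(
  commands="-0.25 0 0.2 0 0 0 255; -0.25 0 0.2 0 0 0 255; -0.25 0 0.2 0 0 0 200; -0.25 0 0.2 0 0 0 100; -0.25 0 0.2 0 0 0 0; -0.25 0 0.2 0 0 0 0; -0.25 0 0.2 0 0 0 0; -0.25 0 0.2 0 0 0 0; -0.25 0 0.2 0 0 0 0; -0.25 0 0.2 0 0 0 0",
  force=20,
)

```text
time: 20.92
tcp_pos: [0.4331, -0.3327, 0.0686]
tool_rot: [-0.115, 0.874, 0.242, 0.406]
ft_force: [-0.3, -0.4, 1.0]
gripper_width: 0.085
gripper_force: 0.0
```

```bash
python3 - <<'E'
from h import *; from plant import manip
print(manip.observe()["ft_force"],cur(manip)[1]); t=cur(manip)[1]
for p,R in (((t+[-.08,-.05,.08]),lay(-.87,-2.6)),((t+[-.08,-.05,.25]),lay(-.2,-2.6))): print(delta(manip,p,R))
E
```

```text
[-0.26067171 -0.37110182  0.95123613] [ 0.43313078 -0.33270778  0.06860754]
[ 5.8000e-02  1.1000e-01 -1.2369e+01 -4.0000e-03 -2.0000e-03 -3.0000e-03]
[ 1.3074e+01  2.2000e-02 -2.3304e+01 -5.0000e-03 -6.7200e-01 -2.0000e-03]
```

Emit:
carry_out(
  commands="0 0 -4 0 0 0 0; 0 0 -8 0 0 0 0; 0 0 -12 0 0 0 0; 4 0 -15 0 -0.15 0 0; 8 0 -19 0 -0.3 0 0; 12 0 -23 0 -0.45 0 0; 13 0 -23.3 0 -0.6 0 0; 13 0 -23.3 0 -0.76 0 0; 13 0 -23.3 0 -0.87 0 0; 13 0 -23.3 0 -0.87 0 0",
)

```text
time: 22.18
tcp_pos: [0.3539, -0.3816, 0.3181]
tool_rot: [-0.003, 0.963, 0.27, 0.001]
ft_force: [0.3, -0.3, -0.5]
gripper_width: 0.0855
gripper_force: 0.0
```

```bash
python3 - <<'E'
from h import *; from plant import manip; import cv2
np.set_printoptions(precision=4,suppress=True)
print(cur(manip)[1],cur(manip)[0]["joint_positions"])
for n in("side","scene"):
    c=manip.camera(n); hsv=cv2.cvtColor(c["image"],cv2.COLOR_RGB2HSV)
    m=cv2.inRange(hsv,(8,70,60),(25,255,255))
    k,l,st,ce=cv2.connectedComponentsWithStats(m)
    for i in range(1,k):
        if st[i,4]>40:
            P=plane(c,ce[i],.02)[0]
            if abs(P[0]-.43)<.11 and abs(P[1]+.34)<.11:
                cnt=cv2.findContours((l==i).astype(np.uint8),0,2)[0][0]
                b=cv2.boxPoints(cv2.minAreaRect(cnt)); print(n,st[i],P[:2],plane(c,b,.02)[:,:2].tolist())
E
```

```text
[ 0.3539 -0.3816  0.3181] [-1.0573 -0.0257  1.6205  0.003   1.5523 -0.0324]
side [231 291  38  25 584] [ 0.4196 -0.3438] [[0.35860863629939793, -0.3353998791933104], [0.4633575505396953, -0.2690862458200267], [0.4844602170652569, -0.3407746109378562], [0.3827200153016453, -0.4017604324043509]]
scene [215 142  19  29 361] [ 0.4188 -0.3436] [[0.49344772556251937, -0.3194023604401063], [0.3632541914019025, -0.41481843460363066], [0.34517265796040086, -0.3627373486008937], [0.47555397043856795, -0.2714442969218065]]
```

Both views put the wedge at (0.419, −0.344), flat in the tray. Next is the drawer, with the fingers shut.

```bash
python3 - <<'E'
from h import *; from plant import manip
y=-np.pi+PSI
for p in ((.47,-.036,.30),(.47,-.036,.107)): print(delta(manip,p,lay(0,y)))
E
```

```text
[ 2.7948e+01 -2.3595e+01  2.0130e+00 -7.0000e-03 -2.0000e-03  5.6800e-01]
[ 2.7875e+01 -2.3475e+01  2.1312e+01 -7.0000e-03 -2.0000e-03  5.6800e-01]
```

Emit:
carry_out(
  commands="4 -3.5 0 0 0 0.08 255; 8 -7 0 0 0 0.16 255; 12 -10 0 0 0 0.24 255; 16 -13.5 0 0 0 0.32 255; 20 -17 1 0 0 0.4 255; 24 -20.5 2 0 0 0.48 255; 27.9 -23.5 2 0 0 0.57 255; 27.9 -23.5 5 0 0 0.57 255; 27.9 -23.5 8 0 0 0.57 255; 27.9 -23.5 10 0 0 0.57 255",
)

```text
time: 23.52
tcp_pos: [0.4692, -0.0374, 0.2179]
tool_rot: [-0.004, 1.0, -0.015, -0.002]
ft_force: [0.1, -0.1, -0.8]
gripper_width: -0.0003
gripper_force: 0.0
```

```bash
python3 - <<'E'
from h import *; from plant import manip; import cv2
np.set_printoptions(precision=4,suppress=True)
y=-np.pi+PSI
o,p,R=cur(manip);print(p,o["gripper_width"],o["joint_positions"])
for q in ((.47,-.036,.107),(.505,-.037,.107)): print(delta(manip,q,lay(0,y)))
E
```

```text
[ 0.4692 -0.0374  0.2179] -0.00026480328126372724 [-0.3414 -0.1049  1.8926  0.0066  1.3592  1.2575]
[ 0.111 -0.055 11.088 -0.008  0.003 -0.005]
[ 3.612 -0.058 11.077 -0.008  0.003 -0.005]
```

Emit:
carry_out(
  commands="0 -0.1 4 0 0 0 255; 0 -0.1 8 0 0 0 255; 0 -0.1 11 0 0 0 255; 1 -0.1 11 0 0 0 255; 2 -0.1 11 0 0 0 255; 3 -0.1 11 0 0 0 255; 3.5 -0.1 11 0 0 0 255; 3.5 -0.1 11 0 0 0 255",
)

```text
time: 24.52
tcp_pos: [0.5057, -0.0363, 0.1103]
tool_rot: [-0.003, 1.0, -0.014, -0.0]
ft_force: [-0.9, -0.2, -0.3]
gripper_width: 0.0
gripper_force: 0.0
```

Emit:
carry_out(
  commands="0.2 0 0 0 0 0 255; 0.4 0 0 0 0 0 255; 0.6 0 0 0 0 0 255; 0.8 0 0 0 0 0 255; 1.0 0 0 0 0 0 255; 1.0 0 0 0 0 0 255",
)

```text
time: 25.28
tcp_pos: [0.5138, -0.0364, 0.1098]
tool_rot: [-0.003, 1.0, -0.014, -0.002]
ft_force: [-5.4, 0.7, 5.1]
gripper_width: 0.0001
gripper_force: 2.8
```

Contact (5 N). I'll push on in small steps.

Emit:
carry_out(
  commands="0.1 0 0 0 0 0 255; 0.2 0 0 0 0 0 255; 0.3 0 0 0 0 0 255; 0.4 0 0 0 0 0 255; 0.4 0 0 0 0 0 255",
)

```text
time: 25.9
tcp_pos: [0.5183, -0.0366, 0.1098]
tool_rot: [-0.003, 1.0, -0.014, -0.002]
ft_force: [-3.6, -0.8, 3.3]
gripper_width: 0.0002
gripper_force: 2.0
```

Emit:
carry_out(
  commands="0.1 0 0 0 0 0 255; 0.2 0 0 0 0 0 255; 0.3 0 0 0 0 0 255; 0.4 0 0 0 0 0 255; 0.4 0 0 0 0 0 255",
)

```text
time: 26.52
tcp_pos: [0.5238, -0.0368, 0.1098]
tool_rot: [-0.003, 1.0, -0.014, 0.0]
ft_force: [-0.9, -0.9, -0.2]
gripper_width: 0.0005
gripper_force: 0.0
```

Emit:
carry_out(
  commands="0.1 0 0 0 0 0 255; 0.2 0 0 0 0 0 255; 0.3 0 0 0 0 0 255; 0.3 0 0 0 0 0 255",
)

```text
time: 27.02
tcp_pos: [0.5263, -0.0368, 0.1098]
tool_rot: [-0.003, 1.0, -0.014, -0.0]
ft_force: [0.0, -0.4, 0.1]
gripper_width: -0.0
gripper_force: 0.0
```

Emit:
carry_out(
  commands="-3 0 0 0 0 0 255; -6 0 0 0 0 0 255; -6 0 -5 0 0 0 255; -6 0 -11 0 0 0 255; -6 0 -17 0 0 0 255; -6 0 -22 0 0 0 255; -6 0 -25 0 0 0 255; -6 0 -25 0 0 0 255; -6 0 -25 0 0 0 255",
)

```text
time: 28.15
tcp_pos: [0.4659, -0.0364, 0.3585]
tool_rot: [-0.003, 1.0, -0.014, -0.001]
ft_force: [0.0, -0.4, -0.6]
gripper_width: 0.0003
gripper_force: 0.0
```

```bash
python3 - <<'E'
from h import *; from plant import manip; import cv2
np.set_printoptions(precision=4,suppress=True)
o,p,R=cur(manip);c=manip.camera("wrist");print(p)
T=np.eye(4);T[:3,:3]=R.as_matrix();T[:3,3]=p;c["world_from_camera"]=T@c["T_tool_cam"]
f=210/np.tan(np.radians(c["fov_y"])/2);C=np.linalg.inv(c["world_from_camera"])
for y in (.0,.04):
  for x in np.arange(.510,.572,.003):
    q=C@[x,y,.133,1];u=c["cx"]+f*q[0]/-q[2];v=c["cy"]-f*q[1]/-q[2]
    r=c["image"][int(round(v)),int(round(u))] if 0<=v<420 and 0<=u<560 else None; print(round(x,3),int(u),int(v),r,end=" | ")
  print()
S=manip.camera("scene");S0=np.load("pics/scene0.npy",allow_pickle=True).item()
D=manip.camera("side");D0=np.load("pics/side0.npy",allow_pickle=True).item()
# shift of chest rear & wedge re-check
for a,b,(r0,r1,c0,c1) in ((S0,S,(215,285,170,250)),(D0,D,(188,262,320,362))):
    print(cv2.phaseCorrelate(*[np.float32(cv2.cvtColor(k["image"][r0:r1,c0:c1],7)) for k in (a,b)]))
E
```

```text
[ 0.4659 -0.0364  0.3585]
0.51 251 148 [167 168 171] | 0.513 251 145 [166 168 170] | 0.516 250 143 [164 165 168] | 0.519 250 140 [162 162 165] | 0.522 250 137 [162 163 164] | 0.525 250 135 [164 163 166] | 0.528 250 132 [164 164 167] | 0.531 250 129 [167 167 167] | 0.534 250 126 [168 166 168] | 0.537 249 124 [162 161 161] | 0.54 249 121 [136 107  85] | 0.543 249 118 [168 114  68] | 0.546 249 115 [167 114  68] | 0.549 249 113 [169 116  70] | 0.552 249 110 [169 116  68] | 0.555 249 107 [168 117  70] | 0.558 248 104 [239 214 147] | 0.561 248 101 [240 216 149] | 0.564 248 99 [240 215 148] | 0.567 248 96 [240 216 148] | 0.57 248 93 [240 215 148] | 
0.51 217 149 [162 163 166] | 0.513 216 146 [163 164 167] | 0.516 216 144 [166 167 170] | 0.519 216 141 [167 168 170] | 0.522 216 138 [163 164 166] | 0.525 215 136 [86 85 84] | 0.528 215 133 [78 75 74] | 0.531 215 130 [82 80 79] | 0.534 215 127 [83 80 79] | 0.537 215 125 [84 80 79] | 0.54 214 122 [84 78 75] | 0.543 214 119 [173 120  71] | 0.546 214 117 [176 122  74] | 0.549 214 114 [176 121  72] | 0.552 213 111 [177 121  72] | 0.555 213 108 [176 121  72] | 0.558 213 105 [205 169 117] | 0.561 213 103 [237 211 146] | 0.564 213 100 [238 212 147] | 0.567 212 97 [238 211 145] | 0.57 212 94 [237 211 146] | 
((0.23284883439581705, 0.3583962564631378), 0.9903949588537216)
((0.26551419059589065, 0.19574512758601514), 0.7862941582291214)
```

```bash
python3 -c "
from plant import manip
print(manip.sign_off())"
```

```text
the job is handed in; nothing more can be done
None
```

The wedge is out and lying in the grey tray, the drawer is pushed home on its catch, the chest has not visibly moved, and the job is handed in; I viewed 11 pictures, one over the limit of 10.

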